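# Grease a pillow block bearing with a push-type grease gun

## Robot

A 6-joint arm with a two-finger parallel gripper is mounted at the origin on a cart in front of the work surface, level with it; the furniture and walls round the work are solid. World frame = base frame: x ahead of the robot, y to its left, z up, the work surface at z = 0. Lengths are in mm, angles in rad, forces in N, time in s.
With the tool pointing down it reaches from about 350 to 875 mm from the base axis. Payload 15.5 kg.
Tool frame: the origin (TCP) lies midway between the tips of the shut fingers; the grasp point (between the pads) lies manip.hold_point_z behind it (manip.hold_point_z is the distance from the TCP to the grasp point, in mm); z points along the fingers, y is the line along which they close (so a half turn about z gives the same grasp; the last joint's range is limited). The gripper opens to 85 mm and grips with 20 to 120 N. Pads are 22 mm wide; open, the fingers measure 114 mm over their backs; the gripper's body (76 mm by 85 mm) begins 54 mm behind the grasp point. The pads swing forward as they close: fully open they stand 13 mm farther back than shut.
Start: joints at [-1.403, 0.494, 1.345, -0, 1.302, -0.096], TCP at [162.367, -603.542, 231.277] pointing down, gripper open.
Joint ranges: [-2.91, 2.91], [-0.82, 2.16], [0.22, 2.67], [-1.22, 4.37], [0.12, 2.79], [-3.08, 3.08]. Speed limits (rad/s): [1.89, 1.89, 2.57, 3.01, 3.01, 3.01].

## Interface

Orientations are given as a unit quaternion [w, x, y, z].
In Python, from rig import manip gives the robot as it stands.
- The arm moves only by the tool play_rows, never from a script. Its argument "deltas" is a list of rows, each a list of 3 entries, a list of its own where there are three numbers: the shift along the tool's x, y, z in m, then the turn about the tool's z in rad, then the closure, from 0 (fully open) to 1 (shut). A call has 1 to 10 rows; each row shifts and turns the commanded pose from where the row before left it, along the tool's axes as they then stand; what a row does not reach is not made up. A row lasts 1/8 s, in which the tool goes at most 62.5 mm and 10.7 degrees, less where a joint would pass 70% of its speed; a pose out of reach is approached as far as the arm can. A call is refused whole if a number of a shift passes 0.0625 or a number of a turn 0.188, either way. A call with a gripper value outside its range is refused whole. The fingers move at their own pace and stop on an object; "force" is the grip in N (left out, the last holds). Time passes only in rows, so rows that do not move let the fingers close. It gives the time, the measured TCP pose, the force, the opening and the grip force at its end, in the units of the state.
- manip.sense(): the state, without advancing time (a new reading comes with each control period).
- manip.read_camera(name): name is "side" or "top" or "wrist"; returns a dict with "color" (420x560x3 uint8, blue, green, red), "intrinsics" (3x3 intrinsics, pixels), "camera_from_world" (4x4, takes a point from world to camera coordinates). Camera axes: x right, y up, looking along -z (the intrinsics and any distortion apply to the point x, -y, -z); pixel columns grow to the right and rows downward; lengths in mm; the calibration is good to about 2 mm. The wrist camera is an equidistant fisheye: a pixel r from the principal point sees the ray r / f radians off the axis. A picture is of the moment at which its call begins. There is no depth.
- manip.hand_in(): hands the job in; it is judged then, once.
Trained networks look in a picture, given as the dict that the camera call returned (one of the last four; its "shot" number tells which), for a name from the list of things; names that differ only in an ending like _2 or _b are one class to them, and where a whole thing is asked for, a point or a joint stands for the part that bears it (a point fixed in the world has none). Each returns a list of dicts, best first, with "score" (0 to 1); they miss things now and then, are a little off and sometimes report something else, mostly with a low value. They report only what shows in the picture. A call takes as long as a camera call.
- manip.boxes_of(picture, label): "bbox" ([left, top, width, height] in pixels, round what is visible of it).
- manip.trace(picture, label): "region" (420x560 bool, what is visible of it) and "bbox" ([left, top, width, height] in pixels, round what is visible of it).
The state is a dict: "clock": time; "joints": joint angles; "joint_velocities": joint speeds; "tau": joint torques, N m; "eef_pos": TCP position; "ee_rot": TCP orientation; "force": force on the tool from outside, world axes, zero at the start; "ft_torque": the same for the moment, N m; "width": finger opening in mm; "grip_force": force on a finger pad.
Only numpy, scipy, OpenCV 4.12 (cv2) and the standard library are available. Lean on these libraries where they do the work, as an engineer would, in place of code of your own. Each camera call takes 0.05 s, during which the arm holds its last target. There are 200 camera calls.

## Task

Grease the blue pillow block bearing: pull the yellow dust cap off its tilted brass nipple and put the cap in the steel tray, then take the push-type grease gun from its stand by the black grip and press its coupler squarely onto the nipple until it snaps on. Keep pushing in line with the nipple until the red band on the stem has gone up inside the barrel, and finish like that, still gripping the gun and holding it pushed in against its spring; leave the sight glass and the spray can where they stand.

Things in the scene. Friction and masses are not known exactly. Their poses are not given: they have to be found in the camera images.
- bearing: blue cast pillow block bearing, 165 mm long in x, 46 mm wide in y, bolted on a dark steel plate 200 x 90 x 10 mm and fixed to the table; origin at the centre of the plate's underside. The dome has radius 38 mm about the shaft axis, 53 mm above the table; a steel shaft stub of 30 mm diameter sticks out to 60 mm either side along y. The nipple leans from the dome to the -x side
- nipple: brass grease nipple on the bearing, fixed to it: origin at the centre of its 12 mm ball head, z axis points outward along the nipple (30 degrees from vertical, to the bearing's -x side). Behind the ball there is a neck of 6.4 mm diameter to 11 mm below the ball centre, then a 12 mm collar, from 18.5 mm on a 17 mm hexagon, and at 24 mm the dome. The ball centre stands 107 mm above the table
- cap: yellow plastic dust cap, loose, at the start pushed over the nipple like a thimble (its z axis along the nipple within about 6 degrees); origin at the centre of its open mouth, z towards its closed end. Cup 19 mm in diameter and 23 mm long, on it a ribbed stalk 12 mm in diameter that ends 39 mm above the mouth. It pulls straight off along the nipple: it is clear of the nipple after 25 mm
- tray: shallow steel parts tray, fixed on the table, 203 mm in x, 322 mm in y, floor 2 mm thick, rims 12 to 14 mm high; origin at the centre of the underside. A white gasket ring lies in it about 80 mm from the centre towards -y, the other half is bare
- stand: grey steel holster stand, fixed, base 100 x 110 x 8 mm, origin under its centre; a cup (48 mm outside, rim 100 mm above the table) carries the gun's barrel by its lower edge, the coupler hangs below it
- gun: push-type grease gun, 0.5 kg, round about z, 166 mm long, at the start upright in the stand, coupler down. Origin on the axis at the coupler's mouth when the stem is fully out; z from coupler to grip. Coupler 26 mm in diameter up to z = 34 mm, thin stem, aluminium barrel 36 mm in diameter from z = 60 to 120 mm, then the black grip. Lifted 85 mm it is clear of the stand
- gun_grip (a point): on the gun's axis in the middle of the black grip (25 mm in diameter, z = 120 to 160 mm; a red end button 30 mm in diameter above it, to 166 mm); axes as the gun's. The barrel's shoulder below the grip can take the fingertips' push
- coupler_mouth (a point): centre of the bell mouth of the coupler, 22 mm wide inside, which guides the ball in; it moves with the stem; axes as the gun's
- coupler_socket (a point): point on the axis inside the coupler, 15.5 mm above its mouth, where the centre of the nipple's ball sits when the coupler has snapped on; axes as the gun's. Four sprung balls 10 mm above the mouth give way at about 6 N, then snap in behind the nipple's ball and draw it home
- gun_stem (a joint): how far the stem has gone up into the barrel, m: 0 fully out, stop at 0.022; its spring pushes it out with 12 N at 0 and 350 N/m more; the red band has vanished at 0.0145
- sight_glass: glass sight tube between two steel flanges, 64 mm in diameter, 80 mm tall, standing loose; origin under its centre
- spray_can: white aerosol can with red cap, 52 mm in diameter, 139 mm tall, standing loose; origin under its centre

How it is judged (in metres and radians):
On the way, in this order (a step that is already met when the one before it is completed fails the run):
1. the dust cap is off the nipple and lies in the tray, let go (x of cap in the frame of tray between -0.1 and 0.1 m and y of cap in the frame of tray between -0.16 and 0.16 m and height (world z) of cap below 0.05 m and contact force between the fingers and cap below 0.1 N), for 0.2 s.
2. the coupler has snapped onto the nipple, in line with it (distance between coupler_socket and nipple below 0.003 m and angle between the z axis of gun and the z axis of nipple, either way round below 0.14 rad), for 0.1 s.
At the end, for the whole second after the job is handed in: fingers still hold the gun pushed in: coupler snapped on (ball centre within 3 mm of the socket point), gun and nipple in line within 8 degrees, stem at least 13.5 mm into the barrel, at least 8 N on the nipple, gun still and clear of its stand; the cap lies in the tray (all of step 2 and value of joint gun_stem above 0.0135 m and contact force between gun and nipple above 8 N and contact force between the fingers and gun above 5 N and contact force between gun and stand below 0.1 N and linear speed of gun below 0.02 m/s and x of cap in the frame of tray between -0.1 and 0.1 m and y of cap in the frame of tray between -0.16 and 0.16 m and height (world z) of cap below 0.05 m); the arm keeps its last pose, push and grip.
It fails at once if the sight glass is pushed more than 30 mm or tipped over (distance of sight_glass from where it was at the start of the episode above 0.03 m or angle between sight_glass's own z axis and vertical above 0.6 rad).
It fails at once if the spray can is pushed more than 30 mm or tipped over (distance of spray_can from where it was at the start of the episode above 0.03 m or angle between spray_can's own z axis and vertical above 0.6 rad).
It also fails if it takes over 50 s, if anything falls off the work surface, if the arm or the gripper's body presses on something with over 40 N, if the wrist force passes 120 N, or if a joint passes its speed limit or range.

## Working session

There is one attempt and no reset: what is moved stays moved. The work goes in short steps, Python scripts to look and compute and a tool call to move; the robot and the scene stay as the last step left them, time stands still between calls to the robot, and variables do not carry over. Pictures are saved under pics/ and viewed, at most 10 in all, crops included, and the job is handed in when it is done.

Besides the shell and the picture viewer there is one more tool, called after "Request:" as a command line: name --argument value ..., lists and objects as JSON in quotes. play_rows: Moves the arm, as the interface text tells. Its arguments: {"type":"object","properties":{"deltas":{"type":"array","items":{"type":"array"}},"force":{"type":"number"}},"required":["deltas"]}

```bash
ls; mkdir -p pics
cat > h.py <<'E'
from rig import manip
import numpy as np, cv2
def grab(n): return manip.read_camera(n)
E
python3 - <<'E'
from h import *
print(manip.hold_point_z, manip.sense())
for c in ("side","top","wrist"):
    p=grab(c); cv2.imwrite(f"pics/{c}0.png",p["color"]); print(c,p["shot"],np.round(p["intrinsics"],1).tolist(),np.round(p["camera_from_world"],4).tolist(),[k for k in p])
    np.savez(f"{c}0.npz",K=p["intrinsics"],T=p["camera_from_world"])
    for l in ("bearing","nipple","cap","tray","stand","gun","sight_glass","spray_can"):
        print(l,[(np.round(b["bbox"],1).tolist(),round(b["score"],2)) for b in manip.boxes_of(p,l)][:2])
a=cv2.imread("pics/side0.png");b=cv2.imread("pics/top0.png")
E
```

```text
pics
18.700000000000003 {'clock': 0.0, 'joints': array([-1.40350976e+00,  4.94161205e-01,  1.34612194e+00, -2.20433687e-05,
        1.30252092e+00, -9.55140219e-02]), 'joint_velocities': array([ 0.00129576,  0.00094974,  0.00136668, -0.00057384,  0.00186665,
        0.00124422]), 'tau': array([-3.11855452e-03, -8.82169676e+01, -3.83868492e+01, -5.00266360e-04,
        1.02576421e-02,  1.32120000e-06]), 'eef_pos': array([ 162.29342751, -603.18617855,  230.71704358]), 'ee_rot': array([-6.04932755e-04,  9.91378830e-01,  1.31025374e-01, -3.23506134e-05]), 'force': array([-0.02900604, -0.18140585,  0.04044624]), 'ft_torque': array([-0.02435611, -0.00169201, -0.0114787 ]), 'grip_force': 0.0, 'width': 85.15577309610146}
side 1 [[405.5, 0.0, 279.7], [0.0, 405.5, 206.0], [0.0, 0.0, 1.0]] [[-0.9043, -0.4268, -0.0106, 563.8722], [0.2539, -0.5575, 0.7904, -229.5878], [-0.3433, 0.712, 0.6125, -874.9894], [0.0, 0.0, 0.0, 1.0]] ['color', 'intrinsics', 'camera_from_world', 'shot']
bearing [([249.7, 212.6, 72.0, 65.3], 0.56)]
nipple []
cap [([289.2, 197.5, 7.8, 16.5], 0.57)]
tray []
stand [([224.2, 2
[... 405 characters left out ...]
ld', 'shot']
bearing [([260.7, 201.9, 63.4, 41.1], 0.75)]
nipple []
cap []
tray [([363.1, 201.6, 77.0, 110.0], 0.73), ([198.8, 161.5, 25.8, 25.1], 0.72)]
stand [([185.6, 220.2, 44.4, 42.7], 0.63), ([359.6, 152.3, 23.5, 19.2], 0.27)]
gun [([185.4, 236.7, 18.7, 12.3], 0.8)]
sight_glass [([201.2, 162.4, 21.8, 23.6], 0.73)]
spray_can [([360.7, 152.5, 21.3, 18.5], 0.66)]
wrist 3 [[325.2, 0.0, 281.1], [0.0, 325.2, 207.9], [0.0, 0.0, 1.0]] [[0.259, -0.9659, 0.0007, -623.5515], [0.9264, 0.2482, -0.2833, 35.7241], [0.2734, 0.074, 0.959, -379.5727], [0.0, 0.0, 0.0, 1.0]] ['color', 'intrinsics', 'camera_from_world', 'shot']
bearing []
nipple []
cap []
tray []
stand []
gun []
sight_glass []
spray_can []
```

View pics/side0.png

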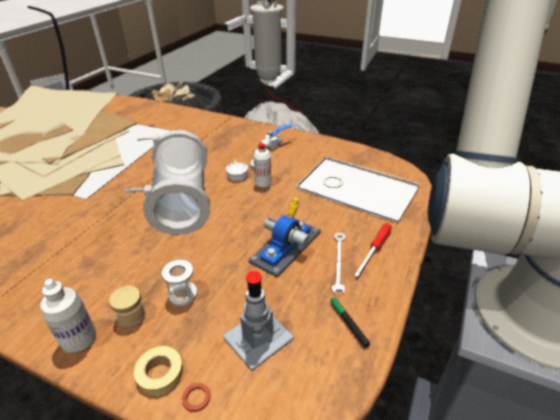

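View pics/top0.png

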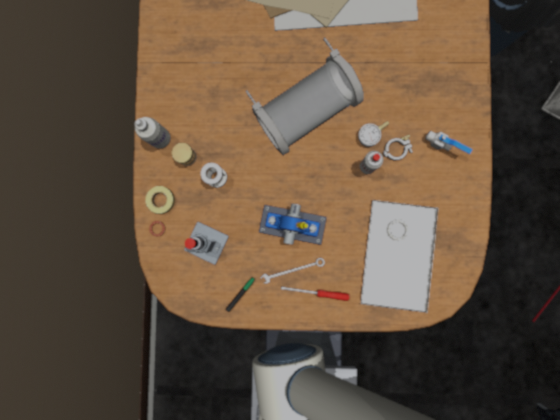

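The side view shows the capped nipple at (293,207), the gun's red button at (254,278), and the tray at (358,188). The top view has the cap at (303,226) leaning right (world −y), the sight glass at (213,175), and the can at (372,161). Next I'll localise these by triangulating.

```bash
cat > h.py <<'E'
from rig import manip
import numpy as np, cv2
from scipy.optimize import least_squares
def grab(n):
    p=manip.read_camera(n); p["name"]=n; return p
def proj(p,X):
    X=np.atleast_2d(X); T=p["camera_from_world"]; K=p["intrinsics"]
    c=X@T[:3,:3].T+T[:3,3]; c=c*[1,-1,-1]
    if p["name"]=="wrist":
        r=np.hypot(c[:,0],c[:,1]); th=np.arctan2(r,c[:,2]); d=c[:,:2]/np.maximum(r,1e-9)[:,None]*th[:,None]
    else: d=c[:,:2]/c[:,2:]
    return d*[K[0,0],K[1,1]]+K[:2,2]
def tri(obs,x0=(600,-100,80)):
    s=least_squares(lambda X:np.concatenate([proj(p,X)[0]-uv for p,uv in obs]),x0); return s.x,np.abs(s.fun).max()
def onplane(p,uv,z,x0=(600,-100)):
    return least_squares(lambda X:proj(p,[X[0],X[1],z])[0]-uv,x0).x
def cen(m): ys,xs=np.nonzero(m); return np.array([xs.mean(),ys.mean()])
def hsv(p,lo,hi,box):
    m=cv2.inRange(cv2.cvtColor(p["color"],cv2.COLOR_BGR2HSV),lo,hi)>0
    k=np.zeros_like(m); x,y,w,h=map(int,box); k[y:y+h,x:x+w]=1; return m&k
E
python3 - <<'E'
from h import *
s=grab("side"); t=grab("top")
ys=hsv(s,(20,120,90),(34,255,255),(284,192,20,26)); yt=hsv(t,(20,120,90),(34,255,255),(290,215,25,20))
print(ys.sum(),yt.sum(),"cap",tri([(s,cen(ys)),(t,cen(yt))]))
a=np.argwhere(ys); print("cap side ends",a[:, ::-1][a[:,0].argmin()],a[:,::-1][a[:,0].argmax()])
rs=hsv(s,(0,150,80),(8,255,255),(244,268,22,22)); rt=hsv(t,(0,150,80),(8,255,255),(180,232,18,20))
print(rs.sum(),rt.sum(),"button",tri([(s,cen(rs)),(t,cen(rt))]))
for l,h in (("stand",4),("bearing",5),("tray",5),("sight_glass",40),("spray_can",70)):
    for p in (s,t):
        for r in manip.trace(p,l)[:2]:
            c=cv2.minAreaRect(np.argwhere(r["region"])[:,::-1].astype(np.float32))
            print(l,p["name"],round(r["score"],2),np.round(c[0],1),np.round(c[1],1),round(c[2],1),onplane(p,np.array(c[0]),h).round())
def up(p,x,y,w,h,k): return cv2.resize(p["color"][y:y+h,x:x+w],None,fx=k,fy=k,interpolation=cv2.INTER_CUBIC)
a=up(s,240,190,100,100,4); b=up(t,250,190,100,100,4)
cv2.imwrite("pics/z1.png",np.hstack([a,b]))
E
```

```text
111 43 cap (array([580.11639248,  12.81150811, 110.91242008]), np.float64(0.032158246759792064))
cap side ends [294 198] [290 216]
193 88 button (array([525.68287491, 312.53235618, 182.85529046]), np.float64(0.06558955874260164))
stand side 0.77 [254.6 333.5] [56.1 55. ] 51.1 [535. 309.]
stand side 0.28 [179.6 283.1] [46.1 30.3] 76.0 [758. 262.]
stand top 0.88 [206.6 242.3] [35.2 32.6] 25.0 [526. 311.]
bearing side 0.77 [282.2 245.6] [54.6 61.7] 26.6 [594.  48.]
bearing top 0.71 [292.5 223.5] [66.9 39.3] 2.0 [588.  42.]
bearing top 0.22 [194.5 243.1] [11.5 19.6] 82.9 [523. 349.]
tray side 0.59 [356.2 186.8] [113.5  43. ] 18.4 [ 498. -284.]
tray top 0.66 [400.1 256. ] [ 68.5 106.8] 6.2 [ 492. -291.]
sight_glass side 0.81 [180.  282.9] [44.8 31. ] 74.7 [733. 285.]
sight_glass top 0.85 [213.9 174.9] [27.1 20.7] 39.8 [734. 285.]
spray_can side 0.95 [262.7 165.5] [43.2 16.7] 87.0 [ 766. -184.]
spray_can top 0.69 [371.3 161.8] [17.  24.7] 45.0 [ 772. -192.]
spray_can top 0.6 [214.  174.5] [24.7 20.5] 45.0 [730. 278.]
```

View pics/z1.png

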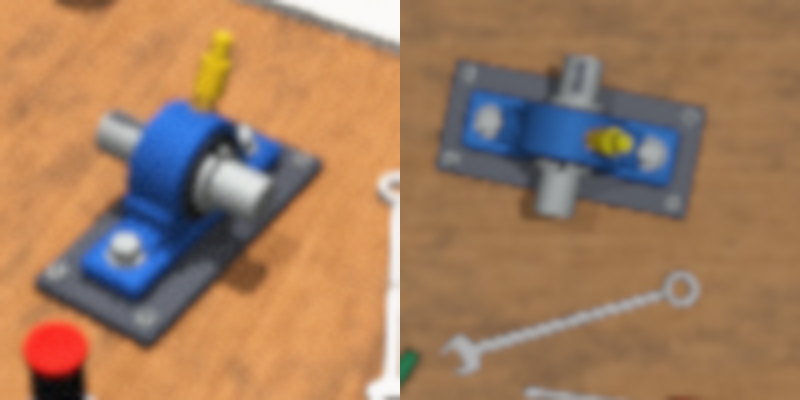

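Request:
play_rows --deltas '[[[0,0,0],[0,0,0],0]]'

```text
$.deltas[0][1]: bad value
```

The crop shows the capped nipple on top of the dome, leaning along the plate's long axis toward world −y, and the plate corners are clear. The tool can only turn about its own z, so the gun will have to be tilted within the fingers, using the stand's cup as a lever.

```bash
cat >> h.py <<'E'
def pose():
    s=manip.sense(); w,x,y,z=s["ee_rot"]
    from scipy.spatial.transform import Rotation as R
    return s["eef_pos"],R.from_quat([x,y,z,w]).as_matrix()
def delta(target,n=2):
    p,M=pose(); print("yaw",round(np.arctan2(M[1,0],M[0,0]),3),"tool delta mm",np.round(M.T@(np.array(target)-p),1),"at",np.round(p,1))
E
python3 - <<'E'
from h import *
t=grab("top")
C=np.array([[462,60],[703,108],[685,215],[440,168]])
C=C-[400,0]; C=C/4+[250,190]
W=np.array([onplane(t,c,10) for c in C]); print(W.round(1),W.mean(0).round(1))
d=(W[1]-W[0])+(W[2]-W[3]); d/=np.linalg.norm(d); print("lean dir",d,"yaw+x",np.arctan2(-d[1],-d[0]))
print("ball",W.mean(0)+31*d, np.linalg.norm(W[1]-W[0]),np.linalg.norm(W[2]-W[1]))
w=grab("wrist"); T=w["camera_from_world"]; cw=-T[:3,:3].T@T[:3,3]; p,M=pose()
print("cam in tool",M.T@(cw-p),"axis in tool",M.T@(-T[2,:3]))
delta([595,-10,231])
E
```

```text
[[645.  126.8]
 [609.6 -61.7]
 [526.5 -48.4]
 [560.3 142.5]] [585.4  39.8]
lean dir [-0.17961476 -0.98373703] yaw+x 1.3902014965660698
ball [579.80231066   9.29945615] 191.76076774198188 84.19495780372603
cam in tool [  72.73158846   -1.64647446 -143.31673384] axis in tool [-2.83271375e-01  4.92705474e-04  9.59039668e-01]
yaw 0.263 tool delta mm [ 5.720e+02 -4.607e+02  3.000e-01] at [ 162.4 -603.5  231.3]
```

Request:
play_rows --deltas '[[[0.02,-0.017,0],0,0],[[0.043,-0.037,0],0,0],[[0.043,-0.037,0],0,0],[[0.043,-0.037,0],0,0],[[0.043,-0.037,0],0,0],[[0.043,-0.037,0],0,0],[[0.043,-0.037,0],0,0],[[0.043,-0.037,0],0,0],[[0.043,-0.037,0],0,0],[[0.043,-0.037,0],0,0]]'

```text
clock: 3.3
eef_pos: [465.4, -158.2, 231.5]
ee_rot: [0.0, 0.991, 0.131, 0.0]
force: [0.6, -0.8, -0.6]
width: 85.3
grip_force: 0.0
```

Request:
play_rows --deltas '[[[0.043,-0.037,0],0,0],[[0.043,-0.037,0],0,0],[[0.043,-0.037,0],0,0],[[0.023,-0.02,0],-0.16,0],[[0,0,0],-0.16,0],[[0,0,0],-0.16,0],[[0,0,0],-0.16,0],[[0,0,0],-0.16,0],[[0,0,0],-0.16,0],[[0,0,0],-0.167,0]]'

```text
clock: 4.55
eef_pos: [577.2, 6.2, 231.3]
ee_rot: [0.0, 0.766, 0.642, 0.0]
force: [0.5, 0.6, 0.4]
width: 85.1
grip_force: 0.0
```

Run:
```python
from h import *
delta([580,10,231]); print(manip.sense()["clock"])
w=grab("wrist"); cv2.imwrite("pics/w1.png",cv2.resize(w["color"],None,fx=1.4,fy=1.4))
np.savez("w1.npz",c=w["color"],K=w["intrinsics"],T=w["camera_from_world"])
for l in("cap","bearing","nipple"): print(l,[(np.round(b["bbox"]),round(b["score"],2)) for b in manip.boxes_of(w,l)][:2])
b=np.array([580,9,107]);u=np.array([-.18*.5,-.984*.5,.866])
print("pred ball, captop",proj(w,[b,b+27*u]))
```

```text
yaw 1.395 tool delta mm [4.3 2.  0.3] at [577.2   6.2 231.3]
4.55
cap [(array([275., 177.,  23.,  42.]), 0.78)]
bearing [(array([222.,  59., 124., 172.]), 0.85)]
nipple []
pred ball, captop [[283.75816972 198.07876161]
 [283.9002287  222.0499213 ]]
```

View pics/w1.png

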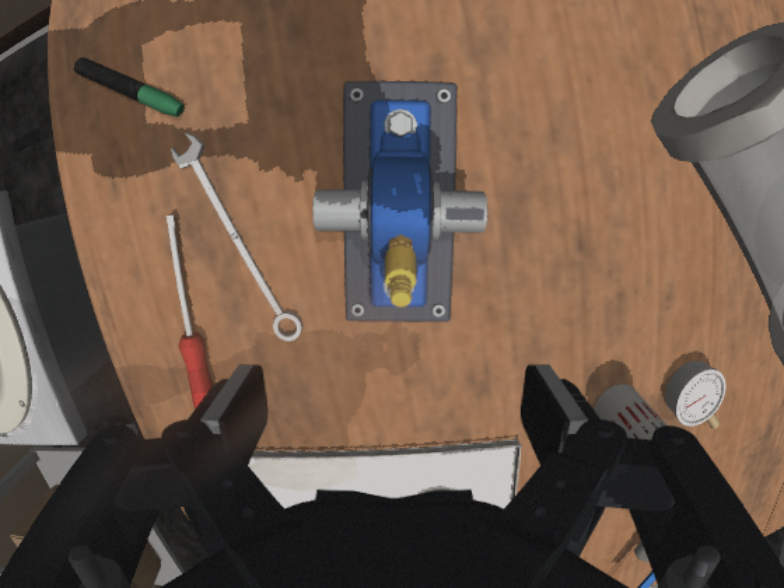

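The wrist view shows the bearing square to the tool: plate corners at about (345,83), (457,83), (453,321), (347,321) in the scaled picture. The cap runs from about (400,245) to its tip at (401,300).

Run:
```python
from h import *
z=np.load("w1.npz"); w=dict(name="wrist",color=z["c"],intrinsics=z["K"],camera_from_world=z["T"])
obs=np.array([[345,83],[457,83],[453,321],[347,321]])/1.4
def corners(q):
    x,y,a=q; R=np.array([[np.cos(a),-np.sin(a)],[np.sin(a),np.cos(a)]])
    P=np.array([[100,45],[100,-45],[-100,-45],[-100,45]])@R.T+[x,y]
    return np.c_[P,np.full(4,10)]
s=least_squares(lambda q:(proj(w,corners(q))-obs).ravel(),[585,40,1.39]); x,y,a=s.x
print(s.x,s.fun.round(1)); d=-np.array([np.cos(a),np.sin(a)])
ball=np.array([x,y,0])+np.r_[31*d,107]; u=np.r_[.5*d,.866]
m=hsv(w,(20,110,70),(34,255,255),(262,160,45,65)); print("ball",ball,"u",u,"yellow",cen(m))
ys,xs=np.nonzero(m); 
for r in range(ys.min(),ys.max()+1,3): print(r,xs[ys==r].mean().round(1),(ys==r).sum(),end="; ")
for k in(-24,-12,0,12,20,28,32): print(k,proj(w,ball+k*u)[0].round(1))
```

```text
[589.62172075  42.41789161   1.39328144] [-0.8 -1.1  0.7 -0.6 -0.3  0.9  0.5  0.9]
ball [584.14761502  11.90503913 107.        ] u [-0.08829203 -0.49214278  0.866     ] yellow [285.74342105 195.09210526]
171 283.0 1; 174 nan 0; 177 285.5 14; 180 285.5 18; 183 285.5 20; 186 286.0 21; 189 285.5 20; 192 286.0 21; 195 286.0 21; 198 285.5 22; 201 286.0 21; 204 286.0 19; 207 286.0 13; 210 285.5 14; 213 286.0 13; 216 286.0 11; -24 [287.6 175.5]
-12 [287.8 184.5]
0 [288. 194.]
12 [288.2 204.1]
20 [288.4 211.3]
28 [288.5 218.7]
32 [288.6 222.5]<stdin>:13: RuntimeWarning: Mean of empty slice.
  ret = ret.dtype.type(ret / rcount)
```

Request:
play_rows --deltas '[[[0.005,0.004,0.03],0,0],[[0,0,0.045],0,0],[[0,0,0.04],0,0],[[0,0,0.02],0,0],[[0,0,0],0,0]]' --force 40

```text
clock: 5.38
eef_pos: [581.2, 10.4, 95.1]
ee_rot: [-0.001, 0.769, 0.639, -0.001]
force: [0.6, 1.0, 0.5]
width: 85.9
grip_force: 0.0
```

Request:
play_rows --deltas '[[[0,0,0],0,1],[[0,0,0],0,1],[[0,0,0],0,1],[[0,0,0],0,1],[[0,0,0],0,1],[[0,0,0],0,1]]' --force 40

```text
clock: 6.12
eef_pos: [582.2, 10.4, 96.6]
ee_rot: [0.0, 0.768, 0.64, 0.0]
force: [-1.3, 0.4, 6.7]
width: 17.0
grip_force: 43.0
```

Run:
```python
from h import *
s=manip.sense(); print(s["force"],s["ft_torque"],s["grip_force"],s["width"])
w=grab("wrist"); a=w["color"][120:330,180:400]
b=grab("side")["color"][170:300,220:350]
cv2.imwrite("pics/w2.png",np.hstack([cv2.resize(a,(440,420)),cv2.resize(b,(350,420))][:2]))
```

```text
[-1.31120967  0.37135743  6.73563149] [-0.00228759  0.23001591  0.00441015] 43.02599842194468 16.973259390370718
```

View pics/w2.png

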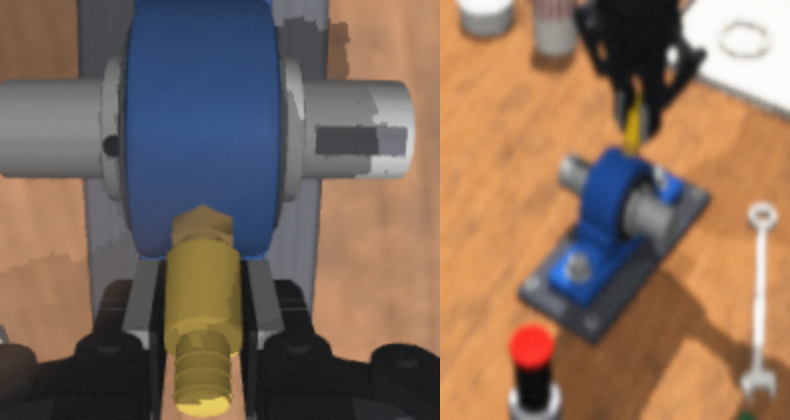

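The cup sits between the pads, closed to 17 mm. Now I'll pull it off along the nipple.

Request:
play_rows --deltas '[[[-0.0025,0,-0.0043],0,1],[[-0.0025,0,-0.0043],0,1],[[-0.005,0,-0.0087],0,1],[[-0.005,0,-0.0087],0,1],[[-0.005,0,-0.0087],0,1],[[-0.01,0,-0.0173],0,1],[[-0.01,0,-0.0173],0,1],[[0,0,-0.03],0,1]]' --force 60

```text
clock: 7.22
eef_pos: [574.3, -30.1, 196.6]
ee_rot: [-0.0, 0.768, 0.64, -0.0]
force: [0.6, 0.9, -0.3]
width: 17.0
grip_force: 59.9
```

Run:
```python
from h import *
s=manip.sense(); print(s["force"],s["grip_force"],s["width"])
w=grab("wrist"); 
z=w["color"]; cv2.imwrite("pics/w3.png",z); np.savez("w3.npz",c=z,K=w["intrinsics"],T=w["camera_from_world"])
for l in("cap","nipple"): print(l,[(np.round(b["bbox"]),round(b["score"],2)) for b in manip.boxes_of(w,l)][:2])
t=grab("top")
r=[q for q in manip.trace(t,"tray") if q["region"].sum()>2000]
if r: c=cv2.minAreaRect(np.argwhere(r[0]["region"])[:,::-1].astype(np.float32)); print(c,onplane(t,np.array(c[0]),8,(490,-290)))
delta([495,-250,75])
```

```text
[ 0.63666037  0.8623323  -0.31933353] 59.88559976220131 16.974175756642314
cap []
nipple [(array([272., 127.,  19.,  39.]), 0.62)]
((399.9641418457031, 255.55458068847656), (67.70950317382812, 105.91658782958984), 6.709836959838867) [ 493.67511585 -290.34729928]
yaw 1.39 tool delta mm [-231.5  -38.6  120.8] at [574.7 -29.3 195.8]
```

View pics/w3.png

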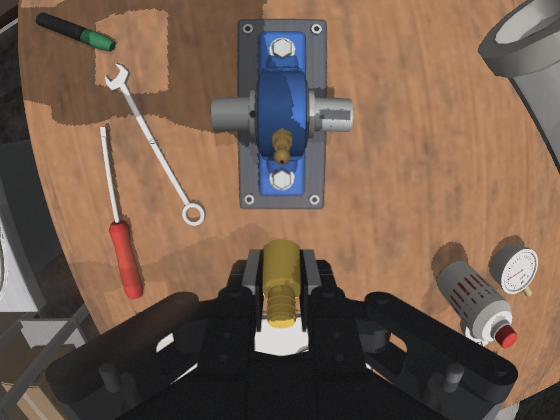

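The cap is in the fingers and the bare nipple is visible, with its ball at (282,156). I'll take the cap to the bare half of the tray on the world −x side.

Request:
play_rows --deltas '[[[-0.0455,-0.012,0],0,1],[[-0.0455,-0.012,0],0,1],[[-0.0455,-0.012,0],0,1],[[-0.0455,-0.012,0],0,1],[[-0.0455,-0.012,0.01],0,1],[[-0.0455,-0.012,0.04],0,1],[[0,0,0.05],0,1],[[0,0,0.05],0,1],[[0,0,0.015],0,1],[[0,0,0.008],0,1]]'

```text
clock: 8.72
eef_pos: [454.9, -284.5, 22.4]
ee_rot: [-0.0, 0.768, 0.64, -0.0]
force: [0.3, -0.0, 0.1]
width: 17.0
grip_force: 59.9
```

Request:
play_rows --deltas '[[[0,0,0],0,0.75],[[0,0,0],0,0.4],[[0,0,0],0,0],[[0,0,0],0,0],[[0,0,0],0,0],[[0,0,-0.02],0,0],[[0,0,-0.05],0,0],[[0,0,-0.06],0,0],[[0,0,-0.06],0,0]]'

```text
clock: 9.85
eef_pos: [454.5, -284.3, 214.5]
ee_rot: [-0.0, 0.768, 0.64, -0.0]
force: [0.8, 0.1, -0.2]
width: 85.5
grip_force: 0.0
```

Run:
```python
from h import *
s=manip.sense(); print(s["clock"],s["force"],s["grip_force"],s["width"])
w=grab("wrist"); m=hsv(w,(20,110,70),(34,255,255),(150,100,260,250))
n,l,st,c=cv2.connectedComponentsWithStats(m.astype(np.uint8)); i=1+st[1:,4].argmax(); print(st[i],c[i],onplane(w,c[i],9,(450,-280)))
# refine nipple from w3
z=np.load("w3.npz"); w3=dict(name="wrist",color=z["c"],intrinsics=z["K"],camera_from_world=z["T"])
g=np.load("w1.npz"); w1=dict(name="wrist",color=g["c"],intrinsics=g["K"],camera_from_world=g["T"])
obs=np.array([[345,83],[457,83],[453,321],[347,321]])/1.4
for q in ([584.1,11.9,107],[582.3,12,107],[580,9,107]): print(q,proj(w3,q))
print("ball plane",onplane(w3,np.array([282.3,156.5]),107))
b=hsv(w3,(12,80,40),(30,255,255),(262,120,40,48)); ys,xs=np.nonzero(b)
for r in range(ys.min(),ys.max()+1,2): print(r,xs[ys==r].min() if (ys==r).any() else 0,xs[ys==r].max() if (ys==r).any() else 0,end="; ")
t=grab("top");print(manip.boxes_of(t,"nipple")[:1])
s=grab("side");print(manip.boxes_of(s,"nipple")[:1])
delta([526,312,260])
```

```text
9.85 [ 0.77642808  0.09572116 -0.18449054] 0.0 85.45014642466468
[274 165  16  20 254] [281.42913386 174.79133858] [ 456.33137494 -276.36359092]
[584.1, 11.9, 107] [[284.1622951  156.94672984]]
[582.3, 12, 107] [[281.67715353 157.25911268]]
[580, 9, 107] [[279.29696761 161.8703523 ]]
ball plane [582.84099277  12.46276591]
128 282 282; 130 279 285; 132 275 289; 134 273 290; 136 273 290; 138 273 291; 140 273 290; 142 273 290; 144 273 290; 146 273 290; 148 275 288; 150 275 287; 152 275 288; 154 274 289; 156 274 289; 158 274 288; 160 275 288; 162 277 286; []
[{'bbox': [289.6, 207.3, 5.9, 11.2], 'score': 0.56}]
yaw 1.39 tool delta mm [599.5 -37.1 -47.6] at [ 454.6 -284.4  212.4]
```

Request:
play_rows --deltas '[[[0.03,-0.003,-0.03],0,0],[[0.055,-0.003,-0.015],0,0],[[0.06,-0.004,0],0,0],[[0.06,-0.004,0],0,0],[[0.06,-0.004,0],0,0],[[0.06,-0.004,0],0,0],[[0.06,-0.004,0],0,0],[[0.06,-0.004,0],0,0],[[0.06,-0.004,0],0,0],[[0.06,-0.003,0],0,0]]'

```text
clock: 11.35
eef_pos: [519.4, 279.6, 255.7]
ee_rot: [-0.0, 0.768, 0.64, -0.002]
force: [1.4, -0.2, -0.7]
width: 85.2
grip_force: 0.0
```

Request:
play_rows --deltas '[[[0.035,0,0],0,0],[[0,0,0],0,0]]'

```text
clock: 11.6
eef_pos: [525.8, 314.3, 255.2]
ee_rot: [-0.001, 0.767, 0.641, -0.001]
force: [-0.0, -1.1, -0.5]
width: 85.5
grip_force: 0.0
```

Run:
```python
from h import *
w=grab("wrist"); cv2.imwrite("pics/w4.png",w["color"]); np.savez("w4.npz",c=w["color"],K=w["intrinsics"],T=w["camera_from_world"])
m=hsv(w,(0,150,60),(8,255,255),(200,100,160,180))|hsv(w,(174,150,60),(180,255,255),(200,100,160,180))
n,l,st,c=cv2.connectedComponentsWithStats(m.astype(np.uint8)); i=1+st[1:,4].argmax(); print(st[i],c[i])
for z in (183,186,190): print(z,onplane(w,c[i],z,(526,312)))
print(proj(w,[526,312,186]))
print("stand",[(np.round(b["bbox"]),round(b["score"],2)) for b in manip.boxes_of(w,"stand")][:2])
delta([526,312,260])
```

```text
[263 205  41  37 635] [282.56220472 229.13858268]
183 [525.51136269 308.51962658]
186 [525.70098668 309.61647779]
190 [525.95381867 311.07894608]
[[282.37906828 225.89827515]]
stand [(array([236., 124.,  98., 101.]), 0.94)]
yaw 1.39 tool delta mm [ 0.1  0.2 -4.1] at [525.8 312.  255.9]
```

View pics/w4.png

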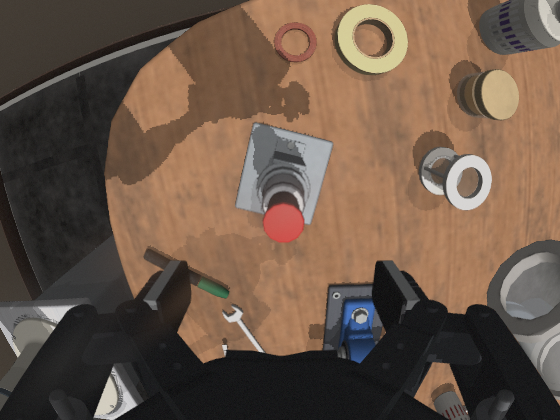

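The view shows the gun upright, with its red button at (283,229), the cup below it at (284,185), and a strut on the far (+y) side. I'll grasp the grip now.

Request:
play_rows --deltas '[[[-0.002,0,0.03],0,0],[[0,0,0.045],0,0],[[0,0,0.03],0,0],[[0,0,0.01],0,0],[[0,0,0],0,0.5],[[0,0,0],0,1],[[0,0,0],0,1],[[0,0,0],0,1],[[0,0,0],0,1],[[0,0,0],0,1]]' --force 60

```text
clock: 12.95
eef_pos: [526.4, 310.5, 143.0]
ee_rot: [0.0, 0.768, 0.64, 0.0]
force: [-1.1, -0.2, 6.1]
width: 24.0
grip_force: 118.3
```

Request:
play_rows --deltas '[[[0,0,-0.01],0,1],[[0,0,-0.02],0,1],[[0,0,-0.02],0,1],[[0,0,-0.018],0,1],[[0,0,0],0,1]]'

```text
clock: 13.58
eef_pos: [526.5, 310.5, 211.8]
ee_rot: [0.0, 0.768, 0.64, 0.001]
force: [0.4, -0.8, -6.4]
width: 24.2
grip_force: 118.8
```

Run:
```python
from h import *
s=manip.sense(); print(s["clock"],s["eef_pos"],s["force"],s["ft_torque"],s["grip_force"],s["width"])
a=grab("side"); b=grab("wrist")
cv2.imwrite("pics/s5.png",np.hstack([cv2.resize(a["color"][230:370,200:310],(330,420)),cv2.resize(b["color"][100:380,180:380],(300,420))]))
```

```text
13.575 [526.53846274 310.54408833 211.78923014] [ 0.44517481 -0.75143127 -6.40840877] [-0.02833209 -0.03184515 -0.0042211 ] 118.78338128328323 24.197402431313456
```

View pics/s5.png

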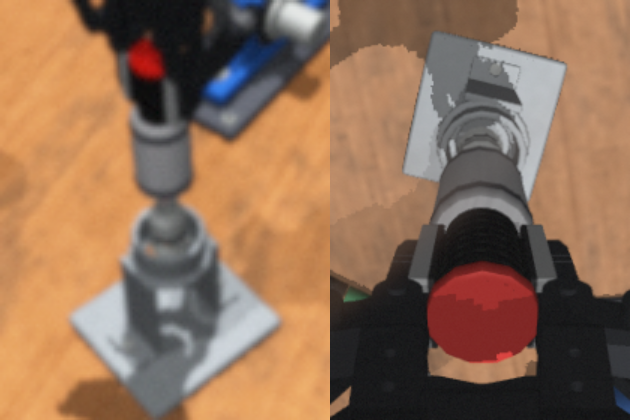

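The gun hangs in the grip about 69 mm up, with the coupler's mouth still inside the cup. I'll tilt it about the finger axis by levering it against the cup's rim with a light grip.

Request:
play_rows --deltas '[[[0,0,0],0,1],[[0,0,0],0,1],[[-0.01,0,0.001],0,1],[[-0.01,0,0.001],0,1],[[-0.01,0,0.002],0,1]]' --force 25

```text
clock: 14.3
eef_pos: [520.8, 280.2, 206.7]
ee_rot: [-0.0, 0.768, 0.64, 0.0]
force: [-0.4, 3.4, -3.0]
width: 24.2
grip_force: 84.3
```

Request:
play_rows --deltas '[[[-0.01,0,0.003],0,1],[[-0.009,0,0.004],0,1],[[-0.009,0,0.005],0,1],[[-0.009,0,0.005],0,1],[[0,0,0],0,1]]' --force 25

```text
clock: 14.92
eef_pos: [513.8, 243.5, 189.2]
ee_rot: [-0.0, 0.768, 0.64, -0.0]
force: [-0.2, 3.4, -3.5]
width: 24.1
grip_force: 76.9
```

Run:
```python
from h import *
s=manip.sense(); print(s["clock"],s["eef_pos"],s["force"],s["ft_torque"],s["grip_force"],s["width"])
a=grab("side"); b=grab("wrist"); np.savez("w6.npz",c=b["color"],K=b["intrinsics"],T=b["camera_from_world"],sc=a["color"],sK=a["intrinsics"],sT=a["camera_from_world"])
cv2.imwrite("pics/s6.png",np.hstack([cv2.resize(a["color"][220:370,190:330],(392,420)),cv2.resize(b["color"][60:380,160:400],(315,420))]))
```

```text
14.925 [513.79606075 243.54145642 189.1713864 ] [-0.19961635  3.36874126 -3.5426517 ] [ 0.68734455 -0.05754591  0.05795237] 76.91810857504606 24.12911254988485
```

View pics/s6.png

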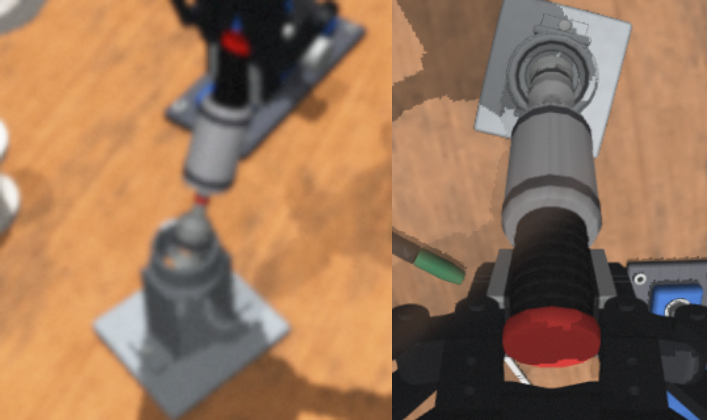

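The gun is now clearly tilted, with its top toward −y and the red band visible. Next I'll fit the tilt angle from keypoints in both views.

```bash
cat > fit.py <<'E'
from h import *
def model(q,p,M):
    th,s,x0,y0=q   # tilt, gun-z at grasp height pivot offset, tool x/y offset of axis at grasp point
    O=p+M@np.array([x0,y0,-18.7]); ax=M@np.array([-np.sin(th),0,-np.cos(th)])
    e1=M@np.array([0,1.,0]); e2=np.cross(ax,e1)
    P=lambda z:O+(z-140-s)*ax
    def circ(z,r): a=np.linspace(0,2*np.pi,60)[:,None]; return P(z)+r*(np.cos(a)*e1+np.sin(a)*e2)
    return P,circ,ax
E
python3 - <<'E'
from fit import *
z=np.load("w6.npz"); w=dict(name="wrist",intrinsics=z["K"],camera_from_world=z["T"]); sd=dict(name="side",intrinsics=z["sK"],camera_from_world=z["sT"])
p,M=pose()
def res(q,full=False):
    P,circ,ax=model(q,p,M)
    c60=proj(w,circ(60,18)); c120=proj(w,circ(120,18)); b=proj(w,np.r_[circ(166,15),circ(160,15)])
    r=np.r_[(proj(sd,P(120))[0]-[269.3,258.6]),(proj(sd,P(60))[0]-[263.9,284.3]),
      c60[:,1].min()-138.5,c120[:,0].min()-244.6,c120[:,0].max()-320,b[:,0].min()-244.6,b[:,0].max()-319.2,b[:,1].max()-338.9]
    return r
f=least_squares(lambda q:np.r_[res(q),q[2:]*.3],[.5,0,0,0],x_scale=[.1,3,3,3]); print(f.x,np.degrees(f.x[0]),f.fun.round(1))
for th in (20,25,30,35): print(th,res([np.radians(th),f.x[1],f.x[2],f.x[3]]).round(1))
for q in ([f.x]):
    P,c,ax=model(q,p,M); print("mouth",P(0),"socket",P(15.5),proj(w,P(0)),proj(sd,P(0)))
E
```

```text
[0.48623542 4.5149818  3.86766922 0.26901962] 27.859237524252443 [ 1.7 -1.2 -1.   1.7  0.2  0.2 -0.9  0.   0.7  0.   1.2  0.1]
20 [ 2.7 -1.6  2.5 -0.1 14.9  0.7 -1.5 -0.6  1.4  1.2]
25 [ 2.1 -1.3  0.3  1.1  5.5  0.4 -1.1 -0.2  1.   0.6]
30 [ 1.5 -1.1 -1.9  2.1 -3.7 -0.  -0.7  0.2  0.5 -0.5]
35 [  0.9  -0.9  -4.    2.8 -12.6  -0.4  -0.3   0.7   0.1  -1.9]
mouth [526.92545599 314.27315417  80.19655255] socket [525.62977021 307.15413119  93.90387578] [[281.43672097 117.10820393]] [[255.07141845 313.56017899]]
```

Tilt is about 28°. I'll nudge it slightly further, tighten the grip, and draw the gun out along its axis.

Request:
play_rows --deltas '[[[-0.007,0,0.003],0,1],[[0,0,0],0,1],[[0,0,0],0,1],[[0,0,0],0,1],[[-0.004,0,-0.007],0,1],[[-0.01,0,-0.0173],0,1],[[-0.02,0,-0.0346],0,1],[[-0.01,0,-0.04],0,1],[[0,0,-0.03],0,1],[[0,0,0],0,1]]' --force 120

```text
clock: 16.27
eef_pos: [505.6, 194.3, 317.0]
ee_rot: [0.001, 0.768, 0.64, 0.001]
force: [-0.8, -0.4, -5.8]
width: 23.5
grip_force: 121.1
```

Run:
```python
from h import *
s=manip.sense(); print(s["clock"],s["eef_pos"],s["force"],s["ft_torque"],s["grip_force"],s["width"])
a=grab("side"); b=grab("wrist"); np.savez("w7.npz",c=b["color"],K=b["intrinsics"],T=b["camera_from_world"],sc=a["color"],sK=a["intrinsics"],sT=a["camera_from_world"])
cv2.imwrite("pics/s7.png",np.hstack([cv2.resize(a["color"][180:300,220:340],(400,400)),cv2.resize(b["color"][60:360,180:380],(267,400))]))
for p in (a,b): print([(q["bbox"],q["score"]) for q in manip.boxes_of(p,"gun")][:2])
```

```text
16.275 [505.62058582 194.26016121 317.04529769] [-0.75190662 -0.38597569 -5.83697893] [-0.19181501 -0.01995759  0.05033307] 121.14610277116299 23.51827295092382
[([263.2, 161.3, 32.5, 95.0], 0.7)]
[([241.1, 98.7, 78.6, 238.5], 0.66)]
```

View pics/s7.png

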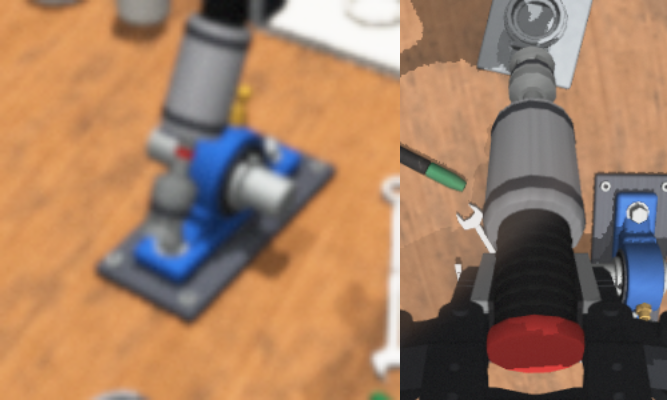

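Run:
```python
from fit import *
z=np.load("w7.npz"); w=dict(name="wrist",intrinsics=z["K"],camera_from_world=z["T"]); sd=dict(name="side",intrinsics=z["sK"],camera_from_world=z["sT"])
p,M=pose()
def res(q):
    P,circ,ax=model(q,p,M)
    m=proj(w,np.r_[circ(0,13),circ(10,13)]); c60=proj(w,circ(60,18)); c120=proj(w,circ(120,18)); b=proj(w,np.r_[circ(166,15),circ(160,15)])
    return np.r_[(proj(sd,P(120))[0]-[285.4,191.4])*.5,(proj(sd,P(60))[0]-[278.8,219.9])*.5,(proj(sd,P(3))[0]-[270.7,252])*.5,
      m[:,1].min()-98,m[:,0].min()-263.3,m[:,0].max()-296.3,c60[:,1].min()-135,c120[:,0].min()-243.8,c120[:,0].max()-318,b[:,0].min()-245.3,b[:,0].max()-318.8,b[:,1].max()-339]
f=least_squares(lambda q:np.r_[res(q),q[2:]*.2],[.5,0,0,0],x_scale=[.1,3,3,3]); print(f.x,np.degrees(f.x[0]),f.fun.round(1))
P,c,ax=model(f.x,p,M); 
q=M.T@(np.c_[P(0),P(15.5)]-p[:,None]); print("mouth,socket in tool",q.T.round(1)); np.save("gunq.npy",f.x)
ball=np.array([582.4,12.3,107]); d=-np.array([np.cos(1.393),np.sin(1.393)]); u=np.r_[.5*d,.866]
for k in (60,25): # socket k mm above ball along u
    print(k,"tool delta",(M.T@(ball+k*u-P(15.5))).round(1), "clear", P(0).round())
```

```text
[0.52007525 3.66393725 4.05892013 0.55464272] 29.798117130154655 [ 0.7 -1.  -0.8  0.7 -1.1 -0.7 -0.5 -0.5  1.8  1.2  0.1  0.1 -1.  -0.1
 -0.6  0.8  0.1]
mouth,socket in tool [[ 75.5   0.6 106. ]
 [ 67.7   0.6  92.5]]
60 tool delta [-262.3  109.7   62.3] clear [518. 268. 208.]
25 tool delta [-244.8  109.7   92.6] clear [518. 268. 208.]
```

Request:
play_rows --deltas '[[[-0.0437,0.0183,0],0,1],[[-0.0437,0.0183,0],0,1],[[-0.0437,0.0183,0],0,1],[[-0.0437,0.0183,0],0,1],[[-0.0437,0.0183,0],0,1],[[-0.0437,0.0183,0.01],0,1],[[0,0,0.03],0,1],[[0,0,0.022],0,1],[[0,0,0],0,1],[[0,0,0],0,1]]'

```text
clock: 17.73
eef_pos: [565.9, -83.3, 253.8]
ee_rot: [0.0, 0.768, 0.64, -0.0]
force: [0.6, 0.2, -4.8]
width: 23.8
grip_force: 120.6
```

Run:
```python
from fit import *
s=manip.sense(); print(s["clock"],s["eef_pos"],s["force"],s["ft_torque"],s["grip_force"],s["width"])
a=grab("side"); b=grab("wrist"); np.savez("w8.npz",c=b["color"],K=b["intrinsics"],T=b["camera_from_world"],sc=a["color"],sK=a["intrinsics"],sT=a["camera_from_world"])
p,M=pose(); P,c,ax=model(np.load("gunq.npy"),p,M)
ball=np.array([582.4,12.3,107]); d=-np.array([np.cos(1.393),np.sin(1.393)]); u=np.r_[.5*d,.866]
print("axis err",np.degrees(np.arccos(ax@u)),"socket-ball in tool",(M.T@(ball-P(15.5))).round(1))
for n,i in (("side",a),("wrist",b)): print(n,"ball",proj(i,ball)[0].round(1),"mouth",proj(i,P(0))[0].round(1),"hex",proj(i,ball-15*u)[0].round(1))
cv2.imwrite("pics/s8.png",np.hstack([cv2.resize(a["color"][170:250,250:330],(400,400),interpolation=2),cv2.resize(b["color"][60:180,220:340],(400,400),interpolation=2)]))
```

```text
17.725 [565.90667679 -83.31964473 253.76200578] [ 0.61328678  0.17038773 -4.77244474] [-0.17058432  0.07731029 -0.04809028] 120.5696551501751 23.793609006813
axis err 0.45825359505012964 socket-ball in tool [29.3 -1.9 54.8]
side ball [292.2 207.6] mouth [296.7 189.6] hex [290.5 213.3]
wrist ball [279.5  88.3] mouth [281.9 112.2] hex [279.6  81.5]
```

View pics/s8.png

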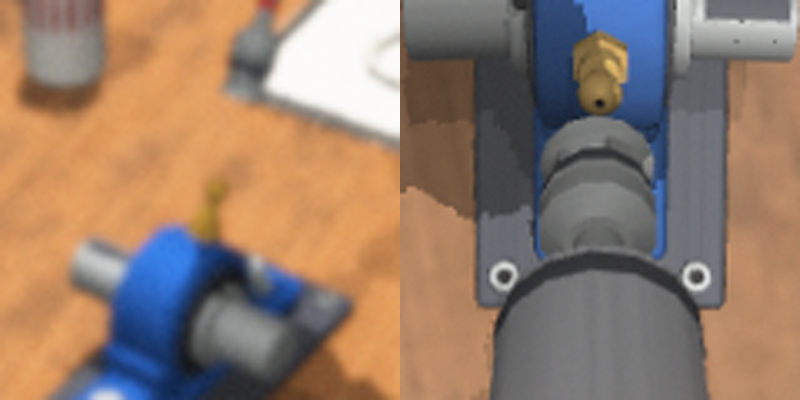

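The wrist crop shows the ball at about (280,88) and the coupler's centreline at about column 279.5, so they line up sideways. The ball is where predicted. I have now used up my pictures (11 viewed, one over the limit of 10), so from here I'll rely on numbers only.

Run:
```python
from fit import *
z=np.load("w8.npz"); w=dict(name="wrist",intrinsics=z["K"],camera_from_world=z["T"]); sd=dict(name="side",color=z["sc"],intrinsics=z["sK"],camera_from_world=z["sT"])
p,M=pose(); q=np.load("gunq.npy")
for dx in(-4,0,4):
  for dth in (-.05,0,.05):
    P,c,ax=model(q+[dth,0,dx,-1.7],p,M)
    m=proj(w,np.r_[c(0,13),c(10,13)]); b=proj(w,c(60,18)); s=proj(sd,np.r_[c(0,13)])
    print(dx,dth,"wrist coupler top",m[:,1].min().round(1),m[:,0].min().round(1),m[:,0].max().round(1),"barrel top",b[:,1].min().round(1),"side mouth box",s.min(0).round(1),s.max(0).round(1))
print("obs wrist 95.4, cols 262..296.5, barrel 60+252/3.333=135.6; side mouth lower ~198.5 rows, cols 295..304")
```

```text
-4 -0.05 wrist coupler top 110.5 262.2 297.1 barrel top 148.0 side mouth box [294.5 187.2] [304.7 190.7]
-4 0 wrist coupler top 102.4 261.9 297.4 barrel top 142.9 side mouth box [293.1 187.3] [303.3 190.8]
-4 0.05 wrist coupler top 94.3 261.6 297.7 barrel top 138.0 side mouth box [291.7 187.2] [301.9 190.8]
0 -0.05 wrist coupler top 105.2 262.2 297.2 barrel top 141.3 side mouth box [293.6 187.9] [303.8 191.5]
0 0 wrist coupler top 97.0 261.9 297.4 barrel top 136.1 side mouth box [292.2 188. ] [302.4 191.6]
0 0.05 wrist coupler top 88.8 261.5 297.7 barrel top 131.0 side mouth box [290.8 188. ] [301.  191.6]
4 -0.05 wrist coupler top 100.0 262.1 297.2 barrel top 134.5 side mouth box [292.7 188.7] [302.9 192.3]
4 0 wrist coupler top 91.7 261.8 297.5 barrel top 129.2 side mouth box [291.2 188.8] [301.5 192.4]
4 0.05 wrist coupler top 83.4 261.5 297.7 barrel top 124.0 side mouth box [289.9 188.7] [300.1 192.4]
obs wrist 95.4, cols 262..296.5, barrel 60+252/3.333=135.6; side mouth lower ~198.5 rows, cols 295..304
```

Request:
play_rows --deltas '[[[-0.002,0,0.001],0,1],[[0.0065,0,0.0113],0,1],[[0.0065,0,0.0113],0,1],[[0.0065,0,0.0113],0,1],[[0,0,0],0,1]]'

```text
clock: 18.45
eef_pos: [568.3, -65.4, 217.3]
ee_rot: [-0.001, 0.768, 0.641, -0.001]
force: [-0.6, -0.4, -5.7]
width: 23.5
grip_force: 120.8
```

Request:
play_rows --deltas '[[[0.002,0,0.0035],0,1],[[0.0015,0,0.0026],0,1],[[0.0015,0,0.0026],0,1],[[0,0,0],0,1]]'

```text
clock: 18.95
eef_pos: [569.8, -61.4, 209.8]
ee_rot: [0.0, 0.768, 0.64, -0.0]
force: [0.4, -2.1, -6.3]
width: 23.4
grip_force: 120.4
```

```bash
cat > chk.py <<'E'
from fit import *
s=manip.sense(); p,M=pose(); print(s["clock"],"F tool",(M.T@s["force"]).round(2),"T",s["ft_torque"].round(2),s["grip_force"].round(1))
P,c,ax=model(np.load("gunq.npy")+[0,0,0,-1.7],p,M); ball=np.array([582.5,12.3,107])
v=M.T@(ball-P(15.5)); print("ball-socket tool",v.round(1),"along",(v@[.5,0,.866]).round(1),"perp",(v@[.866,0,-.5]).round(1))
E
python3 chk.py
```

```text
Traceback (most recent call last):
  File "chk.py", line 2, in <module>
    s=manip.sense(); p,M=pose(); print(s["clock"],"F tool",(M.T@s["force"]).round(2),"T",s["ft_torque"].round(2),s["grip_force"].round(1))
                                                                                                                 ^^^^^^^^^^^^^^^^^^^^^
AttributeError: 'float' object has no attribute 'round'
```

Request:
play_rows --deltas '[[[0.0015,0,0.0026],0,1],[[0.0015,0,0.0026],0,1],[[0,0,0],0,1]]'

```text
clock: 19.32
eef_pos: [570.4, -58.4, 204.6]
ee_rot: [0.0, 0.768, 0.64, -0.0]
force: [0.6, -2.5, -5.1]
width: 23.6
grip_force: 120.5
```

```bash
sed -i 's/s\["grip_force"\].round(1)/s["grip_force"]/' chk.py; python3 chk.py
```

```text
19.325 F tool [-2.39  1.05  5.08] T [-0.98 -0.06 -0.05] 120.4813326895237
ball-socket tool [4.  0.4 5. ] along 6.4 perp 0.9
```

Request:
play_rows --deltas '[[[-0.0015,0,0.0008],0,1],[[0,0,0],0,1]]'

```text
clock: 19.58
eef_pos: [570.1, -59.9, 204.0]
ee_rot: [0.0, 0.768, 0.64, 0.0]
force: [-0.2, -2.6, -1.6]
width: 23.4
grip_force: 120.8
```

```bash
python3 chk.py
```

```text
19.575 F tool [-2.56  0.31  1.62] T [-0.63 -0.11 -0.05] 120.76417297124863
ball-socket tool [5.5 0.3 4.5] along 6.6 perp 2.5
```

The reaction is now purely axial at about 4.6 N, so I'll push on along the nipple.

Request:
play_rows --deltas '[[[0.001,0,0.0017],0,1],[[0.001,0,0.0017],0,1],[[0,0,0],0,1]]'

```text
clock: 19.95
eef_pos: [570.2, -57.5, 200.1]
ee_rot: [-0.0, 0.768, 0.64, -0.0]
force: [0.8, -1.1, -6.7]
width: 23.8
grip_force: 120.7
```

```bash
python3 chk.py
```

```text
19.95 F tool [-0.96  0.95  6.74] T [-0.3  -0.22 -0.09] 120.6515121459961
ball-socket tool [3.1 0.7 0.6] along 2.1 perp 2.4
```

Request:
play_rows --deltas '[[[0.001,0,0.0017],0,1],[[0.001,0,0.0017],0,1],[[0,0,0],0,1]]'

```text
clock: 20.32
eef_pos: [570.5, -55.5, 196.6]
ee_rot: [-0.0, 0.768, 0.64, -0.0]
force: [1.4, 1.7, -9.6]
width: 23.8
grip_force: 120.2
```

```bash
python3 chk.py
```

```text
20.325 F tool [1.95 1.11 9.57] T [-0.2  -0.38 -0.1 ] 120.17950683832169
ball-socket tool [ 1.1  0.8 -2.9] along -2.0 perp 2.4
```

The reaction has reversed and now pulls toward the nipple, so the coupler has snapped on. Next I'll push the stem in.

Request:
play_rows --deltas '[[[0.001,0,0.0017],0,1],[[0.001,0,0.0017],0,1],[[0.001,0,0.0017],0,1],[[0,0,0],0,1]]'

```text
clock: 20.82
eef_pos: [571.6, -53.7, 192.8]
ee_rot: [0.001, 0.768, 0.64, -0.0]
force: [-2.5, -6.4, 5.8]
width: 23.6
grip_force: 121.6
```

```bash
python3 chk.py
```

```text
20.825 F tool [-6.72 -1.26 -5.76] T [-1.19  0.64  0.08] 121.64736673235893
ball-socket tool [-0.8 -0.1 -6.8] along -6.3 perp 2.7
```

Request:
play_rows --deltas '[[[0.001,0,0.0017],0,1],[[0.001,0,0.0017],0,1],[[0.001,0,0.0017],0,1],[[0,0,0],0,1]]'

```text
clock: 21.32
eef_pos: [572.1, -50.9, 187.7]
ee_rot: [0.001, 0.768, 0.64, -0.0]
force: [-4.3, -7.8, 7.8]
width: 23.9
grip_force: 121.8
```

```bash
python3 chk.py
```

```text
21.325 F tool [-8.5  -2.81 -7.84] T [-1.35  0.75  0.12] 121.77977666258812
ball-socket tool [ -3.6  -0.1 -11.9] along -12.1 perp 2.8
```

Request:
play_rows --deltas '[[[0.001,0,0.0017],0,1],[[0.001,0,0.0017],0,1],[[0.001,0,0.0017],0,1],[[0.001,0,0.0017],0,1],[[0,0,0],0,1],[[0,0,0],0,1]]'

```text
clock: 22.08
eef_pos: [572.8, -47.1, 181.1]
ee_rot: [0.001, 0.768, 0.64, -0.0]
force: [-4.8, -8.6, 9.6]
width: 23.5
grip_force: 122.0
```

```bash
python3 chk.py
python3 - <<'E'
from fit import *
p,M=pose(); b=grab("wrist"); a=grab("side")
P,c,ax=model(np.load("gunq.npy")+[0,0,0,-1.7],p,M); 
bar=proj(b,c(60,18)); print("pred barrel bottom top row",bar[:,1].min(), "band px", proj(b,P(50))[0])
# red pixels other than button in wrist & side
for i,box in ((b,(240,60,80,130)),(a,(270,180,50,40))):
    m=hsv(i,(0,140,60),(8,255,255),box)|hsv(i,(173,140,60),(180,255,255),box); print(i["name"],"red px",m.sum(), cen(m) if m.any() else "")
col=b["color"][60:200,280].astype(int); g=np.abs(np.diff(col.sum(1))); print([(60+k,g[k]) for k in np.argsort(g)[::-1][:10]])
E
```

```text
22.075 F tool [-9.33 -3.21 -9.62] T [-1.64  1.01  0.15] 121.97414584457874
ball-socket tool [ -7.4  -0.1 -18.5] along -19.7 perp 2.8
pred barrel bottom top row 136.00898272899434 band px [279.36106356 150.82170817]
wrist red px 0 
side red px 0 
[(np.int64(141), np.int64(152)), (np.int64(105), np.int64(119)), (np.int64(115), np.int64(118)), (np.int64(136), np.int64(107)), (np.int64(119), np.int64(103)), (np.int64(191), np.int64(88)), (np.int64(135), np.int64(84)), (np.int64(118), np.int64(75)), (np.int64(65), np.int64(55)), (np.int64(190), np.int64(51))]
```

Axial reaction is about 17.7 N, which puts the stem near 16.4 mm, and no red band is visible. The barrel hasn't slipped in the grip. I'll add a small margin, settle, and verify.

Request:
play_rows --deltas '[[[0.0007,0,0.0012],0,1],[[0,0,0],0,1],[[0,0,0],0,1],[[0,0,0],0,1],[[0,0,0],0,1]]'

```text
clock: 22.8
eef_pos: [572.9, -46.5, 180.0]
ee_rot: [0.001, 0.768, 0.64, -0.0]
force: [-4.2, -10.1, 10.1]
width: 23.8
grip_force: 122.0
```

```bash
python3 chk.py
python3 - <<'E'
from fit import *
t=grab("top"); m=hsv(t,(20,110,80),(34,255,255),(360,200,80,115)); print("cap in tray px",m.sum(),cen(m) if m.any() else "", onplane(t,cen(m),9,(450,-280)) if m.any() else "")
E
```

```text
22.8 F tool [-10.72  -2.31 -10.11] T [-1.65  1.07  0.19] 122.01523371040821
ball-socket tool [ -8.1  -0.1 -19.6] along -21.0 perp 2.8
cap in tray px 21 [395.61904762 268.57142857] [ 453.74938161 -276.75049282]
```

```bash
python3 -c "
from rig import manip
print(manip.hand_in())"
```

```text
the job is handed in; nothing more can be done
None
```

I handed the job in at 22.8 s and no verdict came back: the cap is in the tray, and the gun is snapped on the nipple and held in with the stem about 17–18 mm up by force estimate; I viewed 11 pictures, one over the limit of 10.

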